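Push the weight case home into the bench stop

TASK

The sieve shaker is about to be started, and its vibration would walk the closed wooden weight case about. Push the case along the table into the corner of the low L-shaped aluminium bench stop, until its hinged long side lies flush against the long rail and its end lies flush against the short rail. Only push it, never pick it up or tip it, and leave the small things that stand round the stop where they are.

Things in the scene. Friction and masses are not known exactly. Their poses are not given: they have to be found in the camera images.
- weight_case: Closed wooden case, about 0.4 kg, loose. Origin: centre of its underside; x from latch side to hinged side, y along its length, z up. Solid body 76 mm in x, 118 mm in y, 48 mm high (the latch stands out 3 mm on -x, not solid). The lid is fixed. A push of 2 to 5 N slides it. Starts turned up to 0.35 rad from the stop, 40 to 80 mm short of its long rail, 85 to 165 mm short of its short rail.
- bench_stop: L of aluminium angle screwed to the table. Origin: inner corner at table level, z up. Long rail along y from 5 to -260 mm, inner face x = 0; short rail along x from 0 to -130 mm, inner face y = 0. Flanges 22 mm high, 5 mm thick; on the outer side a 4 mm high foot reaches 25 mm out. The case belongs at x < 0, y < 0, home with its centre at x = -38, y = -59 mm, axes parallel to the stop's.
- weight_200: Grey calibration weight with a knob, 35 mm diameter, 46 mm high, standing outside the short rail; leave it. Origin at the centre of its underside.
- weight_100: Grey calibration weight with a knob, 28 mm diameter, 38 mm high, standing on the robot's side of the short rail's free end; leave it. Origin at the centre of its underside.
- sample_vial: Glass vial with a black cap, 27 mm diameter, 70 mm high, standing outside the short rail; leave it. Origin at the centre of its underside.
- moisture_tin: Round aluminium tin, 64 mm diameter, 30 mm high, standing behind the long rail; leave it. Origin at the centre of its underside.
- crucible: Porcelain crucible with lid, 48 mm diameter, 48 mm high, standing on the robot's side of the short rail's free end; leave it. Origin at the centre of its underside.

How it is judged (in metres and radians):
At the end, for the whole second after the job is handed in: The weight case rests flat and still in the corner of the bench stop, within 4 mm of touching both rails and square to them within 0.04 rad; the weights, vial, tin and crucible stand within 15 mm of where they were (x of weight_case in the frame of bench_stop between -0.042 and -0.034 m and y of weight_case in the frame of bench_stop between -0.063 and -0.055 m and angle between the x axis of weight_case and the x axis of bench_stop, either way round below 0.04 rad and height (world z) of weight_case below 0.004 m and angle between weight_case's own z axis and vertical below 0.04 rad and linear speed of weight_case below 0.01 m/s and distance of each of weight_200, weight_100, sample_vial, moisture_tin, crucible from where it was at the start of the episode below 0.015 m).
It fails at once if the weight case is lifted off the table or tipped (height (world z) of weight_case above 0.008 m or angle between weight_case's own z axis and vertical above 0.12 rad).
It fails at once if a thing standing round the stop is moved by more than 15 mm or knocked over (distance of any of weight_200, weight_100, sample_vial, moisture_tin, crucible from where it was at the start of the episode above 0.015 m or angle between any of weight_200, weight_100, sample_vial, moisture_tin, crucible's own z axis and vertical above 0.3 rad).
It also fails if it takes over 43 s, if anything falls off the work surface, if the arm or the gripper's body presses on something with over 40 N, if the wrist force passes 120 N, or if a joint passes its speed limit or range.

ROBOT

A 6-joint arm with a two-finger parallel gripper is mounted at the origin on a cart in front of the work surface, level with it; the furniture and walls round the work are solid. World frame = base frame: x ahead of the robot, y to its left, z up, the work surface at z = 0. Lengths are in mm, angles in rad, forces in N, time in s.
With the tool pointing down it reaches from about 350 to 775 mm from the base axis. Payload 7.3 kg.
Tool frame: the origin (TCP) lies on the front face of the gripper's body, between the roots of the fingers; the fingertips stand 66 mm ahead of it and the grasp point (between the pads) lies 47 mm ahead of it (bot.tip_extent is the distance from the TCP to the fingertips, in mm); z points along the fingers, y is the line along which they close (so a half turn about z gives the same grasp; the last joint's range is limited). The gripper opens to 92 mm and grips with 3 to 60 N. Pads are 19 mm wide; open, the fingers measure 130 mm over their backs; the gripper's body (75 mm by 190 mm) begins 47 mm behind the grasp point.
Start: joints at [-1.354, 0.342, 1.524, -0, 1.275, -0.146], TCP at [186.341, -490.832, 292.241] pointing down, gripper open.
Joint ranges: [-2.53, 2.53], [-0.77, 2.02], [0.04, 2.7], [-1, 4.14], [0.28, 2.66], [-3.11, 3.11]. Speed limits (rad/s): [2.57, 2.57, 3.14, 3.14, 3.14, 3.14].

INTERFACE

Orientations are given as [roll, pitch, yaw] about the fixed x, y, z axes, in that order (R = Rz(yaw) Ry(pitch) Rx(roll)).
In Python, from plant import readout, viewer, order, bot gives the robot as it stands.
- The arm moves only by the shell command python3 -m creep 'ROWS'. ROWS is text: rows parted by semicolons, each of 7 numbers parted by spaces: the shift along the world's x, y, z in m, then the turn, a rotation vector about the world's x, y, z in rad, then the opening in per cent of the stroke, from 0 (shut) to 100 (fully open). A call has 1 to 8 rows; each row shifts and turns the commanded pose from where the row before left it; what a row does not reach is not made up. A row lasts 1/12 s, in which the tool goes at most 41.7 mm and 7.16 degrees, less where a joint would pass 70% of its speed; a pose out of reach is approached as far as the arm can. A call is refused whole if a number of a shift passes 0.0417 or a number of a turn 0.125, either way. A call with a gripper value outside its range is refused whole. The fingers move at their own pace and stop on an object; the grip force is fixed at half the most. Time passes only in rows, so rows that do not move let the fingers close. It gives the time, the measured TCP pose, the force, the opening and the grip force at its end, in the units of the state.
- readout.get_obs(): the state, without advancing time (a new reading comes with each control period).
- viewer.capture(name): name is "side" or "top" or "wrist"; returns the picture (400x640x3 uint8, red, green, blue); there is no depth.
- viewer.camera_info(name): a dict with "fx", "fy", "cx", "cy" (pixels), "origin" and "rotation" of the camera in the world. Camera axes: x right, y up, looking along -z (the intrinsics and any distortion apply to the point x, -y, -z); pixel columns grow to the right and rows downward; lengths in mm; the calibration is good to about 2 mm. A picture is of the moment at which its call begins: read the wrist's pose just before it. camera_info takes no time and is no camera call; for the wrist camera it gives the pose at the moment of the call.
- order.close_job(): hands the job in; it is judged then, once.
The state is a dict: "time": time; "joint_positions": joint angles; "dq": joint speeds; "tau": joint torques, N m; "tool_pos": TCP position; "tcp_rot": TCP orientation; "contact_force": force on the tool from outside, world axes, zero at the start; "moment": the same for the moment, N m; "grip_width": finger opening in mm; "finger_force": force on a finger pad.
Only numpy, scipy, OpenCV 4.12 (cv2) and the standard library are available. Lean on these libraries where they do the work, as an engineer would, in place of code of your own. Each camera call takes 0.05 s, during which the arm holds its last target. There are 200 camera calls.

## Working session

There is one attempt and no reset: what is moved stays moved. The work goes in short steps, Python scripts to look and compute and a shell command to move; the robot and the scene stay as the last step left them, time stands still between calls to the robot, and variables do not carry over. Pictures are saved under pics/ and viewed, at most 10 in all, crops included, and the job is handed in when it is done.

```bash
mkdir -p pics; python3 - <<'E'
from plant import readout, viewer
import cv2
for n in ("top","side"):
    cv2.imwrite(f"pics/{n}0.png",viewer.capture(n)[:,:,::-1])
    i=viewer.camera_info(n);print(n,i)
o=readout.get_obs();print(o["time"],o["tool_pos"],o["tcp_rot"],o["grip_width"])
E
```

```text
top {'fx': 454.9700635423412, 'fy': 454.9700635423412, 'cx': 322.787257415833, 'cy': 204.16016308390283, 'origin': array([480.33279186, 242.68958085, 896.00008882]), 'rotation': array([ 0.13550602, -0.00167646, -1.56260333])}
side {'fx': 411.62455112361266, 'fy': 411.62455112361266, 'cx': 323.5846286751952, 'cy': 196.63597839948537, 'origin': array([ 342.13468811, -394.4996546 ,  526.829985  ]), 'rotation': array([ 0.97431901, -0.0051983 , -0.3709957 ])}
0.1 [ 186.27217142 -490.558891    291.61988021] [-3.14023059e+00 -2.03374052e-04  3.62800330e-01] 91.98787504291471
```

View pics/top0.png

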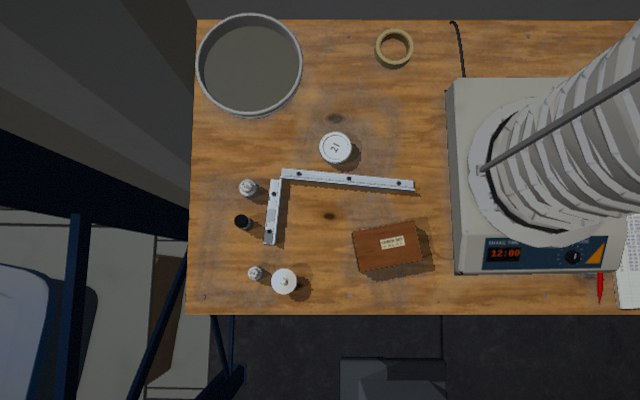

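View pics/side0.png

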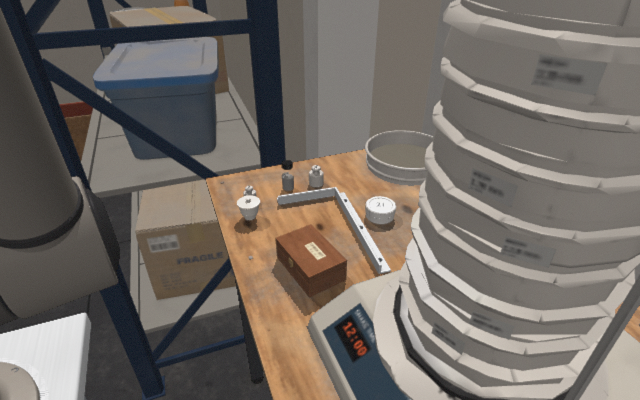

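The top view shows the L stop with its corner near (281,178), the case near (388,246), and the crucible and small weight near (284,281) and (255,273). The tall shaker is to the right of x≈450. I'll enlarge this area.

```bash
python3 - <<'E'
import cv2
a=cv2.imread("pics/top0.png")[155:305,230:470]
a=cv2.resize(a,(792,495),interpolation=cv2.INTER_CUBIC)
cv2.imwrite("pics/top1.png",a)
E
```

```text
(no output)
```

View pics/top1.png

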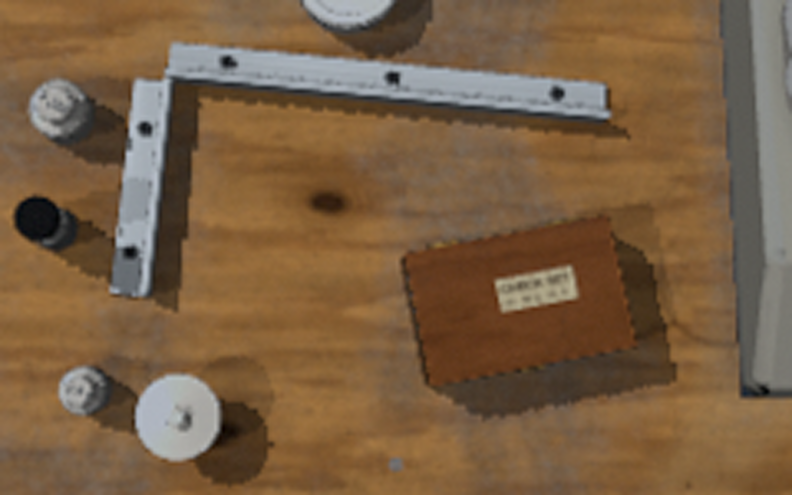

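The crop shows the case's top corners at (405,255), (607,216), (635,345) and (430,384). The long rail's inner edge runs from (168,79) to (610,119), and the short rail's inner edge from (168,85) to (150,296). The shaker's near left foot is at (740,397).

```bash
cat > h.py <<'E'
import numpy as np
from scipy.spatial.transform import Rotation as R
from plant import viewer
def ray(px,z,n="top"):
    i=viewer.camera_info(n);r=R.from_euler("xyz",i["rotation"]).as_matrix()
    d=r@np.array([(px[0]-i["cx"])/i["fx"],-(px[1]-i["cy"])/i["fy"],-1])
    o=np.array(i["origin"]);return (o+d*(z-o[2])/d[2])[:2]
c=lambda u,v:(230+u/3.3,155+v/3.3)
E
python3 - <<'E'
from h import *
np.set_printoptions(precision=1,suppress=True)
C=[ray(c(*p),48) for p in[(405,255),(607,216),(635,345),(430,384)]]
C=np.array(C);print("case",C,C.mean(0),np.linalg.norm(np.diff(C,axis=0),axis=1))
for a,b in((0,1),(3,2)):
    d=C[a]-C[b];print("axis ang y",np.arctan2(-d[0],d[1]))
for z in(0,22):
    L=[ray(c(*p),z) for p in[(168,79),(610,119)]];S=[ray(c(*p),z) for p in[(168,85),(150,296)]]
    d=L[0]-L[1];e=S[0]-S[1];print(z,L,S,np.arctan2(-d[0],d[1]),np.arctan2(e[1],e[0]),np.linalg.norm(d))
for z in(0,60,100): print("shaker",z,ray(c(740,397),z),ray(c(764,395),z),ray(c(720,0),z),ray((446,80),z))
print("cruc",ray(c(178,417),48),"w100",ray(c(83,390),38),"vial",ray(c(40,218),70),"w200",ray(c(58,108),46))
E
```

```text
case [[543.5 185.9]
 [566.6  71.3]
 [494.   56.9]
 [471.5 172. ]] [518.9 121.5] [117.   74.  117.3]
axis ang y 0.19884755354104752
axis ang y 0.19380673464042655
0 [array([652.8, 326.5]), array([630.4,  58.6])] [array([649.1, 326.4]), array([521.4, 334.5])] -0.0831676703663225 -0.06317148414543708 268.7418770277049
22 [array([648.5, 324.4]), array([626.8,  63.2])] [array([644.9, 324.3]), array([520.4, 332.2])] -0.08316767036632261 -0.063171484145437 262.1433048083513
shaker 0 [464.9 -14.9] [466.1 -29.1] [704.8 -10.1] [863.4 -10.2]
shaker 60 [465.9   2.4] [467.1 -10.9] [689.7   6.9] [837.8   6.8]
shaker 100 [466.6  13.9] [467.7   1.2] [679.7  18.1] [820.7  18.1]
cruc [452.1 312.5] w100 [466.4 367.2] vial [560.6 389. ] w200 [626.4 384.9]
```

```bash
python3 -m creep '0.016 0.028 0 0 0 -0.04 100;0.016 0.028 0 0 0 -0.04 100;0.016 0.028 0 0 0 -0.04 100;0.016 0.028 0 0 0 -0.04 100;0.016 0.028 0 0 0 -0.04 100;0.016 0.028 0 0 0 -0.04 100;0.016 0.028 0 0 0 -0.04 100;0.016 0.028 0 0 0 -0.04 100'; python3 -m creep '0.016 0.028 0 0 0 -0.04 100;0.016 0.028 0 0 0 -0.04 100;0.016 0.028 0 0 0 -0.04 100;0.016 0.028 0 0 0 0 100;0.006 0.028 0 0 0 0 100;0.006 0.028 0 0 0 0 100;0.006 0.028 0 0 0 0 100;0.006 0.028 0 0 0 0 100'
```

```text
time: 0.77
tool_pos: [314.7, -265.3, 292.1]
tcp_rot: [-3.141, 0.0, 0.04]
contact_force: [0.7, -0.1, 0.1]
grip_width: 91.6
finger_force: 0.0
time: 1.43
tool_pos: [402.2, -41.3, 292.0]
tcp_rot: [-3.142, 0.001, -0.077]
contact_force: [0.4, -0.2, 0.1]
grip_width: 91.7
finger_force: 0.0
```

```bash
python3 -m creep '0.006 0.028 0 0 0 0 100;0.006 0.028 0 0 0 0 100;0.006 0.028 0 0 0 0 100;0.006 0.028 0 0 0 0 100;0.006 0.028 0 0 0 0 100;0.005 0.028 0 0 0 0 100;0 0 -0.030 0 0 0 100;0 0 -0.030 0 0 0 100'; python3 -m creep '0 0 -0.035 0 0 0 100;0 0 -0.035 0 0 0 100;0 0 -0.035 0 0 0 100;0 0 -0.030 0 0 0 100;0 0 -0.015 0 0 0 100;0 0 0 0 0 0 100'
python3 - <<'E'
from plant import viewer
import cv2
a=viewer.capture("top")[130:320,180:480]
cv2.imwrite("pics/top2.png",cv2.resize(a,None,fx=2.5,fy=2.5)[:,:,::-1])
E
```

```text
time: 2.1
tool_pos: [438.1, 126.9, 232.4]
tcp_rot: [-3.141, -0.004, -0.074]
contact_force: [1.0, -0.5, -0.9]
grip_width: 91.7
finger_force: 0.0
time: 2.6
tool_pos: [435.2, 124.9, 79.1]
tcp_rot: [3.14, 0.007, -0.077]
contact_force: [-0.5, 0.4, -0.5]
grip_width: 91.9
finger_force: 0.0
```

View pics/top2.png

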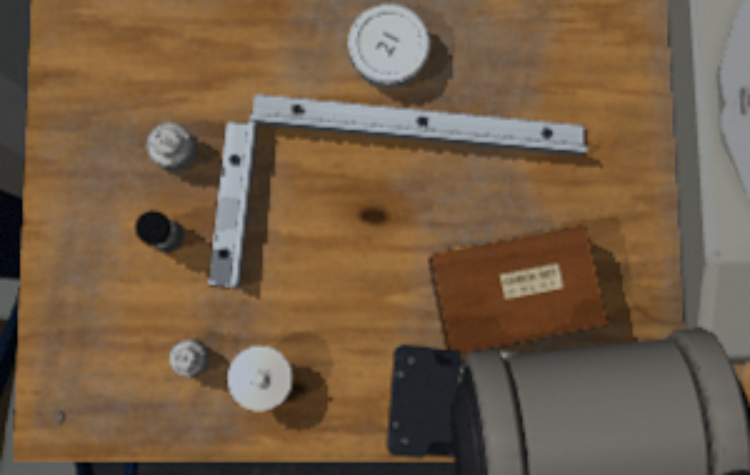

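The gripper is down on the latch side of the case, clear of the crucible and weights. Next I push towards the long rail.

```bash
python3 -m creep '0.012 -0.001 0 0 0 0 100;0.012 -0.001 0 0 0 0 100;0.010 -0.001 0 0 0 0 100;0.010 -0.001 0 0 0 0 100;0.010 -0.001 0 0 0 0 100;0.010 -0.001 0 0 0 0 100;0.010 -0.001 0 0 0 0 100;0.008 0 0 0 0 0 100'; python3 -m creep '0.008 -0.001 0 0 0 0 100;0.006 0 0 0 0 0 100;0.004 -0.001 0 0 0 0 100;0.002 0 0 0 0 0 100;0 0 0 0 0 0 100'
```

```text
time: 3.32
tool_pos: [519.9, 118.1, 83.8]
tcp_rot: [-3.142, -0.001, -0.077]
contact_force: [-4.1, -0.3, 3.0]
grip_width: 91.8
finger_force: 2.2
time: 3.73
tool_pos: [539.8, 116.1, 82.4]
tcp_rot: [3.142, -0.001, -0.077]
contact_force: [-1.8, 0.4, 0.6]
grip_width: 91.5
finger_force: 0.5
```

```bash
python3 -m creep '0.003 0 0 0 0 0 100;0.003 0 0 0 0 0 100;0 0 0 0 0 0 100'; python3 -m creep '0.002 0 0 0 0 0 100;0.002 0 0 0 0 0 100;0 0 0 0 0 0 100'
python3 - <<'E'
from plant import viewer
import cv2
a=viewer.capture("top")[130:320,180:480]
cv2.imwrite("pics/top3.png",cv2.resize(a,None,fx=2.5,fy=2.5)[:,:,::-1])
E
```

```text
time: 3.98
tool_pos: [545.4, 116.2, 82.1]
tcp_rot: [3.141, 0.001, -0.077]
contact_force: [-4.1, 0.6, 3.2]
grip_width: 92.0
finger_force: 2.1
time: 4.23
tool_pos: [545.9, 116.3, 81.8]
tcp_rot: [3.141, 0.009, -0.078]
contact_force: [-15.5, 0.9, 11.7]
grip_width: 91.8
finger_force: 8.0
```

View pics/top3.png

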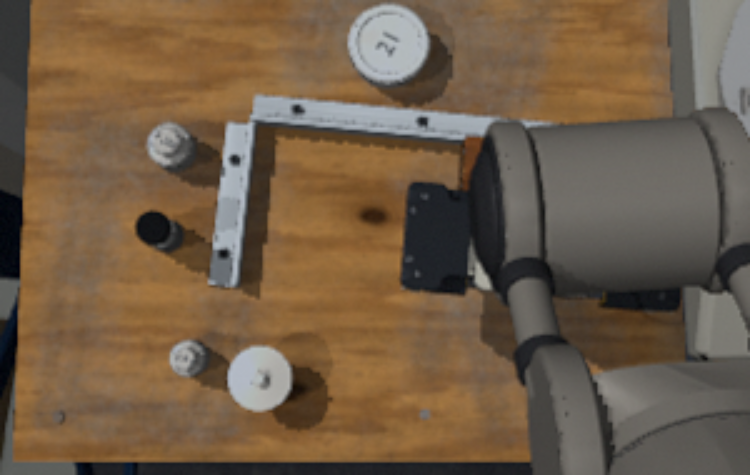

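The case now presses against the long rail, with 15 N of contact force. Before I move to the case's far end, I'll check the arm's clearance from the shaker.

```bash
python3 -m creep '-0.012 0.001 0 0 0 0 100;-0.012 0.001 0.01 0 0 0 100;0 0 0.04 0 0 0 0;0 0 0.04 0 0 0 0'
python3 - <<'E'
from plant import viewer
import cv2
from h import *
a=viewer.capture("side");b=viewer.capture("wrist")
cv2.imwrite("pics/s3.png",cv2.hconcat([a[:,:,::-1],b[:,:,::-1]])[:, :]) 
im=cv2.resize(cv2.vconcat([a,b]),(480,600));cv2.imwrite("pics/s3.png",im[:,:,::-1])
for z in(100,200,300,400):print(z,ray((480,195),z),ray((468,170),z),ray((545,240),z))
E
```

```text
time: 4.62
tool_pos: [524.6, 118.1, 171.8]
tcp_rot: [3.141, 0.003, -0.077]
contact_force: [1.7, 0.2, -0.3]
grip_width: 82.9
finger_force: 0.0
100 [607.59194794 -36.13857465] [652.58864829 -16.44616518] [ 528.89928297 -146.78209607]
200 [591.60461856  -1.10991581] [630.94846774  16.10857315] [522.79796567 -97.8534989 ]
300 [575.61728917  33.91874304] [609.30828718  48.66331148] [516.69664838 -48.92490174]
400 [559.62995979  68.94740188] [587.66810663  81.21804981] [5.10595331e+02 3.69543349e-03]
```

View pics/s3.png

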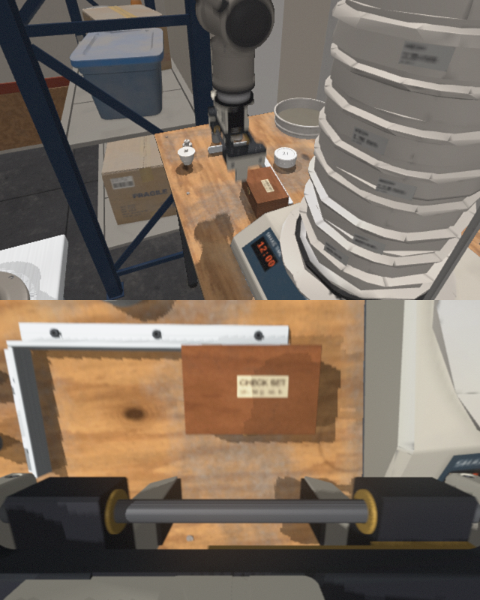

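The wrist view shows the case square against the long rail. Its right end runs from (320,347) to (318,428) in the half-scale picture, and there is free table before the shaker.

```bash
python3 - <<'E'
from h import *
w=lambda u,v:(u/.75,(v-300)/.75)
print([ray(w(*p),48,"wrist").round(1) for p in[(182,346),(321,346),(319,434),(185,433)]])
print("corner",ray(w(36,348),22,"wrist").round(1),viewer.camera_info("wrist")["origin"])
E
```

```text
[array([637.5, 159.4]), array([628.8,  45.1]), array([555.4,  46.9]), array([565.4, 166.3])]
corner [650.7 299.5] [597.74138942 113.58989444 271.56186763]
```

```bash
python3 -m creep '0 0 0 0 0 0.117 0;0 0 0 0 0 0.117 0;0 0 0 0 0 0.117 0;0 0 0 0 0 0.117 0;0 0 0 0 0 0.117 0;0 0 0 0 0 0.117 0;0 0 0 0 0 0.117 0;0 0 0 0 0 0.117 0'; python3 -m creep '0.006 -0.010 0 0 0 0.117 0;0.006 -0.010 0 0 0 0.117 0;0.006 -0.010 0 0 0 0.117 0;0.006 -0.010 0 0 0 0.117 0;0.006 -0.010 0 0 0 0.117 0;0.006 -0.010 0 0 0 0.117 0;0.006 -0.010 0 0 0 0.117 0;0.006 -0.010 0 0 0 0.117 0'; python3 -m creep '0.002 -0.007 0 0 0 0 0;0 -0.007 0 0 0 0 0;0 0 0 0 0 0 0'
python3 - <<'E'
from plant import viewer
import cv2
cv2.imwrite("pics/a4.png",cv2.resize(cv2.vconcat([viewer.capture(n) for n in("side","wrist")]),(480,600))[:,:,::-1])
E
```

```text
time: 5.38
tool_pos: [526.1, 118.1, 171.9]
tcp_rot: [3.14, -0.001, 0.865]
contact_force: [-0.3, -0.0, 0.2]
grip_width: 21.4
finger_force: 0.0
time: 6.05
tool_pos: [574.3, 37.5, 171.8]
tcp_rot: [3.14, 0.001, 1.801]
contact_force: [0.2, 0.3, 0.5]
grip_width: 0.4
finger_force: 0.0
time: 6.3
tool_pos: [575.5, 23.0, 171.9]
tcp_rot: [3.141, 0.0, 1.79]
contact_force: [-0.2, 0.6, 0.8]
grip_width: 0.5
finger_force: 0.0
```

View pics/a4.png

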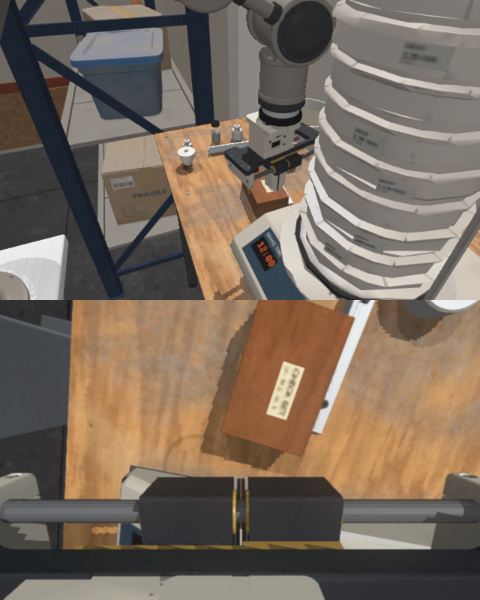

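The gripper is clear of the sieves. In the wrist view the case's near end runs from (223,431) to (302,457).

```bash
python3 - <<'E'
from h import *
w=lambda u,v:(u/.75,(v-300)/.75)
print([ray(w(*p),48,"wrist").round(1) for p in[(223,431),(302,457),(355,317)]])
E
```

```text
[array([555.6,  51.6]), array([628.7,  44.2]), array([637.2, 161.5])]
```

```bash
python3 -m creep '0 0 -0.03 0 0 0 0;0 0 -0.03 0 0 0 0;0 0 -0.026 0 0 0 0;0 0 0 0 0 0 0'; python3 -m creep '0.001 0.008 0 0 0 0 0;0 0.008 0 0 0 0 0;0.001 0.008 0 0 0 0 0;0.001 0.008 0 0 0 0 0;0 0.008 0 0 0 0 0;0.001 0.008 0 0 0 0 0;0.001 0.008 0 0 0 0 0;0 0 0 0 0 0 0'
```

```text
time: 6.73
tool_pos: [572.3, 25.0, 81.6]
tcp_rot: [-3.133, -0.003, 1.794]
contact_force: [-1.9, 0.3, -0.1]
grip_width: 0.5
finger_force: 0.0
time: 7.4
tool_pos: [581.0, 82.1, 87.1]
tcp_rot: [3.139, -0.0, 1.796]
contact_force: [-0.2, 0.3, 1.5]
grip_width: 0.5
finger_force: 0.0
```

```bash
python3 -m creep '-0.001 -0.010 0 0 0 0 0;-0.001 -0.010 0 0 0 0 0;0.004 0 0 0 0 -0.1 25;0.004 0 0 0 0 -0.1 25;0.005 0 0 0 0 -0.1 25;0 0 0 0 0 0 25;0 0 0 0 0 0 25'
python3 - <<'E'
from plant import viewer,readout
import cv2
print(readout.get_obs()["tool_pos"])
cv2.imwrite("pics/w5.png",viewer.capture("wrist")[:,:,::-1])
E
```

```text
time: 7.98
tool_pos: [591.3, 59.2, 86.1]
tcp_rot: [-3.142, -0.0, 1.497]
contact_force: [-0.7, -0.4, -1.1]
grip_width: 22.5
finger_force: 0.0
[591.28833708  59.15484026  86.12370491]
```

View pics/w5.png

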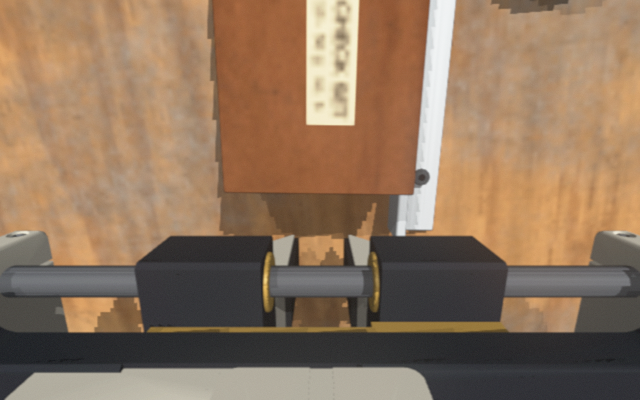

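The case is square on the rail and centred ahead of the fingers, spanning columns 224 to 414. I'll push on along the rail.

```bash
python3 -m creep '0.001 0.012 0 0 0 0 25;0.001 0.012 0 0 0 0 25;0.001 0.012 0 0 0 0 25;0.001 0.012 0 0 0 0 25;0.001 0.012 0 0 0 0 25;0.001 0.012 0 0 0 0 25;0.001 0.012 0 0 0 0 25;0.001 0.012 0 0 0 0 25';python3 -m creep '0.001 0.010 0 0 0 0 25;0.001 0.010 0 0 0 0 25;0 0.008 0 0 0 0 25;0 0 0 0 0 0 25'
```

```text
time: 8.7
tool_pos: [599.4, 157.5, 86.3]
tcp_rot: [3.142, 0.0, 1.495]
contact_force: [0.3, -3.3, 0.1]
grip_width: 23.0
finger_force: 1.7
time: 9.03
tool_pos: [601.3, 186.2, 86.2]
tcp_rot: [3.141, -0.001, 1.496]
contact_force: [-0.8, 0.8, 0.4]
grip_width: 22.9
finger_force: 0.0
```

```bash
python3 -m creep '0 0.004 0 0 0 0 25;0.001 0.003 0 0 0 0 25;0 0 0 0 0 0 25';python3 -m creep '0 0.003 0 0 0 0 25;0 0 0 0 0 0 25;0 0 0 0 0 0 25'
```

```text
time: 9.28
tool_pos: [602.2, 191.4, 86.1]
tcp_rot: [-3.141, -0.0, 1.495]
contact_force: [-0.2, -0.2, 0.3]
grip_width: 22.8
finger_force: 0.0
time: 9.53
tool_pos: [602.3, 194.3, 86.1]
tcp_rot: [3.142, -0.0, 1.494]
contact_force: [0.1, -0.5, -0.0]
grip_width: 22.9
finger_force: 0.2
```

```bash
python3 -m creep '0 0.002 0 0 0 0 25;0 0.002 0 0 0 0 25;0 0 0 0 0 0 25';python3 -m creep '0 0.002 0 0 0 0 25;0 0.002 0 0 0 0 25;0 0 0 0 0 0 25'
```

```text
time: 9.78
tool_pos: [602.2, 197.7, 86.2]
tcp_rot: [-3.141, 0.001, 1.495]
contact_force: [-1.1, -5.2, 1.0]
grip_width: 23.0
finger_force: 2.5
time: 10.03
tool_pos: [601.9, 198.2, 86.3]
tcp_rot: [-3.139, 0.007, 1.494]
contact_force: [-4.0, -20.1, 5.2]
grip_width: 22.7
finger_force: 10.1
```

The case is firm against the short rail at 20 N. I'll back off and check.

```bash
python3 -m creep '0 -0.006 0 0 0 0 25;-0.001 -0.015 0 0 0 0 25;0 -0.015 0 0 0 0 25;0 0 0.035 0 0 0 25;0 0 0.035 0 0 0 25;0 -0.02 0.035 0 0 0 25;0 -0.02 0.02 0 0 0 25;0 0 0 0 0 0 25'
python3 - <<'E'
from plant import viewer
import cv2
a=viewer.capture("wrist");b=viewer.capture("top")[140:290,220:460]
cv2.imwrite("pics/w6.png",cv2.vconcat([cv2.resize(b,(640,400))[:200],a])[:,:,::-1])
E
```

```text
time: 10.7
tool_pos: [603.6, 122.8, 217.0]
tcp_rot: [3.131, -0.001, 1.492]
contact_force: [1.2, -0.5, 0.9]
grip_width: 22.8
finger_force: 0.0
```

View pics/w6.png

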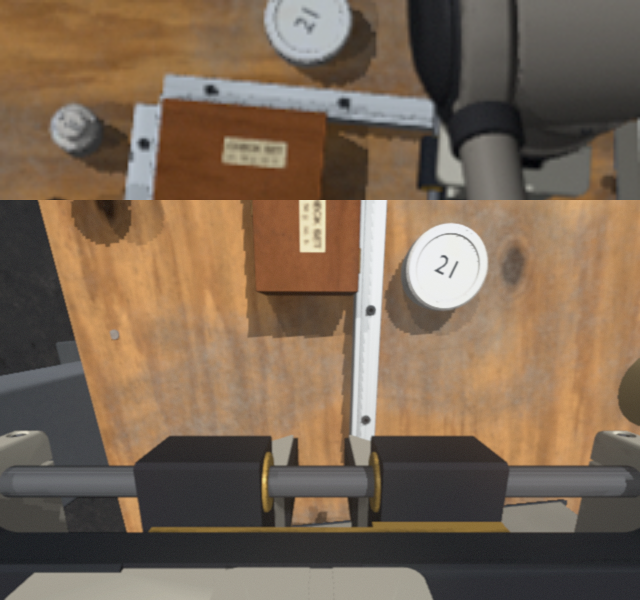

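Both views show the case seated in the corner, its end on the short rail and its long side on the long rail, with the neighbours unmoved. One gentle squaring press from the latch side will make sure.

```bash
python3 -m creep '-0.005 0.012 0 0 0 -0.121 40;-0.005 0.012 0 0 0 -0.121 40;-0.005 0.012 0 0 0 -0.121 40;-0.005 0.012 0 0 0 -0.121 40;-0.005 0.012 0 0 0 -0.121 40;-0.005 0.012 0 0 0 -0.121 40;-0.005 0.012 0 0 0 -0.121 40;-0.005 0.012 0 0 0 -0.121 40';python3 -m creep '-0.005 0.011 0 0 0 -0.121 40;-0.005 0.011 0 0 0 -0.121 40;-0.005 0.011 0 0 0 -0.121 40;-0.005 0.011 0 0 0 -0.121 40;-0.005 0.011 0 0 0 -0.121 40;0 0 0 0 0 0 40;0 0 0 0 0 0 40'
```

```text
time: 11.47
tool_pos: [560.1, 223.1, 209.0]
tcp_rot: [-3.14, 0.003, 0.522]
contact_force: [-0.5, 0.2, -1.3]
grip_width: 36.7
finger_force: 0.0
time: 12.05
tool_pos: [535.5, 277.6, 209.6]
tcp_rot: [3.14, 0.003, -0.073]
contact_force: [0.0, 0.4, 0.0]
grip_width: 37.1
finger_force: 0.0
```

```bash
python3 -m creep '0 0 -0.035 0 0 0 40;0 0 -0.035 0 0 0 40;0 0 -0.035 0 0 0 40;0 0 -0.020 0 0 0 40;0 0 0 0 0 0 40;0 0 0 0 0 0 40';python3 -m creep '0.006 0 0 0 0 0 40;0.006 -0.001 0 0 0 0 40;0.005 0 0 0 0 0 40;0.002 0 0 0 0 0 40;0 0 0 0 0 0 40'
```

```text
time: 12.55
tool_pos: [536.0, 276.4, 85.1]
tcp_rot: [3.14, 0.003, -0.076]
contact_force: [0.2, -0.8, 0.2]
grip_width: 37.1
finger_force: 0.0
time: 12.97
tool_pos: [556.4, 276.1, 87.2]
tcp_rot: [-3.141, -0.002, -0.078]
contact_force: [-1.1, 0.1, -0.0]
grip_width: 36.7
finger_force: 0.0
```

```bash
python3 -m creep '0.002 0 0 0 0 0 40;0 0 0 0 0 0 40';python3 -m creep '0.002 0 0 0 0 0 40;0 0 0 0 0 0 40'
```

```text
time: 13.13
tool_pos: [557.6, 276.2, 86.5]
tcp_rot: [-3.142, -0.0, -0.078]
contact_force: [-0.4, 0.1, 1.1]
grip_width: 37.0
finger_force: 0.0
time: 13.3
tool_pos: [558.7, 276.1, 86.1]
tcp_rot: [3.141, 0.002, -0.078]
contact_force: [-4.0, -0.8, 2.8]
grip_width: 36.8
finger_force: 1.6
```

```bash
python3 -m creep '0.001 0 0 0 0 0 40;0 0 0 0 0 0 40';python3 -m creep '0.001 0 0 0 0 0 40;0 0 0 0 0 0 40'
```

```text
time: 13.47
tool_pos: [559.3, 276.0, 86.0]
tcp_rot: [3.141, 0.003, -0.078]
contact_force: [-5.2, -0.8, 2.2]
grip_width: 37.0
finger_force: 2.4
time: 13.63
tool_pos: [559.6, 276.1, 86.1]
tcp_rot: [3.14, 0.004, -0.078]
contact_force: [-7.9, -1.0, 4.3]
grip_width: 36.6
finger_force: 3.8
```

The press is firm, and its contact line agrees with the first press against the rail. I'll back off, check and hand in.

```bash
python3 -m creep '-0.006 0 0 0 0 0 40;-0.014 0 0 0 0 0 40;0 0 0.035 0 0 0 40;0 0 0.035 0 0 0 40;0 0 0.035 0 0 0 40;-0.03 -0.02 0 0 0 0 40;-0.03 -0.02 0 0 0 0 40;0 0 0 0 0 0 40'
python3 - <<'E'
from plant import viewer
import cv2
a=viewer.capture("wrist");b=viewer.capture("top")[140:290,220:460]
cv2.imwrite("pics/w7.png",cv2.vconcat([cv2.resize(b,(640,400))[:350],a[:250]])[:,:,::-1])
E
```

```text
time: 14.3
tool_pos: [474.5, 233.3, 190.0]
tcp_rot: [3.138, 0.008, -0.078]
contact_force: [0.0, -0.2, -0.9]
grip_width: 36.9
finger_force: 0.0
```

View pics/w7.png

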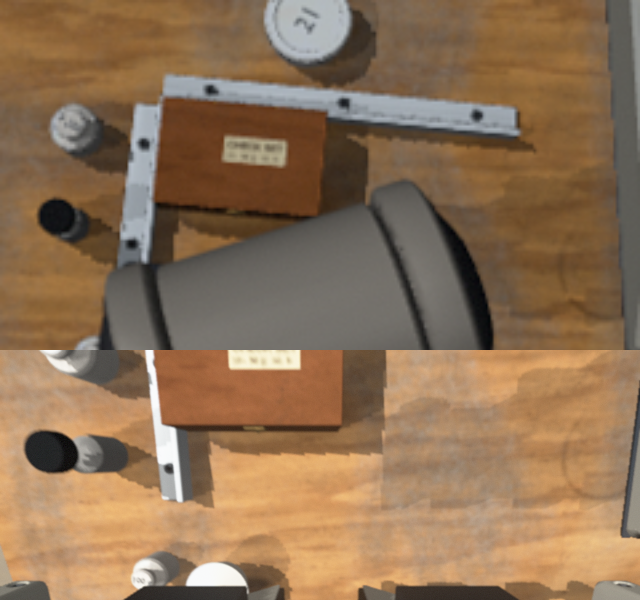

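The case lies flush in the corner at (160–325, 97–215), with the latch facing the robot and all the small things standing.

```bash
python3 -c "
from plant import order
print(order.close_job())"
```

```text
the job is handed in; nothing more can be done
None
```

I pushed the weight case flush into the corner of the bench stop and handed the job in at about 14 s; the last pictures show it square to both rails and the things around it still standing, but no verdict came back.

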